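# Line up the quarter-turn fastener and hold the service panel shut

## Task

Two identical bench instruments stand on the mat; one has its top service panel shut and locked, the other's panel stands proud on its springy gasket. On the one that stands proud, first turn the yellow quarter-turn fastener until its bar lines up with the two red marks, and only then press the panel gently down flush with the frame. Finish while still holding it pressed flush, and leave the shut instrument and the things lying around alone.

Things in the scene. Friction and masses are not known exactly. Their poses are not given: they have to be found in the camera images.
- unit_a: bench instrument A: fixed grey metal housing 200 (x) x 160 (y) x 75 mm high, white control face with display at its +x end. Origin: centre of its underside on the bench; z up. On top lies an aluminium service panel hinged along its -x end. A and B look the same; which of them stands proud shows in panel_a and panel_b
- unit_b: bench instrument B: built to the same sizes as A, axes likewise
- panel_a (a joint): opening angle of A's panel, rad: 0 = flush on the frame (hard stop), 0.07 = free +x end about 13 mm proud. A springy gasket pushes a proud panel up: pressing it down at the blue spot takes about 2 N at first, 8 N when flush; it rises again when let go. The fastener's pin stops it about half way unless lined up within 0.17 rad
- panel_b (a joint): opening angle of B's panel, same meaning; a shut panel reads 0
- wing_a (a joint): angle of A's fastener, rad, positive counter-clockwise seen from above: 0 = bar lined up with the red marks (along the housing's x), near 1.57 = across. Range -0.3 to 1.62, no stop or click at 0; stiff (0.05 Nm), stays where it is left. On a proud panel it starts at 0.6 to 1.4: turn it clockwise seen from above
- wing_b (a joint): angle of B's fastener, same meaning
- wing_a_top (a point): centre of the top of A's fastener: a yellow bar 34 long (this point's x) x 10 mm wide with a black line on top, rising 20 mm above a black disc 30 mm across and 5 mm high. This point is 25 mm above the panel's upper face, 30 mm from the housing's centre towards +x; 104 mm above the bench when flush, about 112 mm when proud
- wing_b_top (a point): centre of the top of B's fastener, same sizes
- spot_a (a point): blue round spot, 19 mm across, on the upper face of A's panel near its free end, where to press: 74 mm from the housing's centre towards +x, 44 mm beyond the fastener's axis; 79 mm above the bench when flush, about 91 mm when proud. Pressing with the closed fingertips is fine
- spot_b (a point): the same spot on B's panel
- plate_a: A's panel itself: aluminium plate 192 x 156 x 4 mm, about 0.3 kg, with the fastener on it. Origin on its hinge line, 92 mm from the housing's centre towards -x, 77 mm above the bench, x towards the free end
- spool: loose: metal solder spool 54 mm across, 40 mm high, standing on the bench; leave alone; origin at the centre of its underside
- driver: loose: red-handled screwdriver lying on the bench; leave alone
- flux: loose: small jar 40 mm across, 75 mm high, blue cap; leave alone; origin at the centre of its underside

How it is judged (in metres and radians):
On the way, in this order (a step that is already met when the one before it is completed fails the run):
1. the proud panel's fastener is lined up with the red marks while the panel still stands proud (value of joint wing_a between -0.17 and 0.17 rad and value of joint panel_a above 0.03 rad), for 0.2 s.
2. the panel is pressed flush with the frame by the robot's fingers (value of joint panel_a below 0.012 rad and contact force between the fingers and plate_a above 3 N), for 0.2 s.
At the end, for the whole second after the job is handed in: The robot's fingers press A's panel (the one that stood proud) with more than 3 N and it is flush (within 0.012 rad, about 2 mm at its free end), its fastener within 0.19 rad of the red marks; B's panel is shut and its fastener still across (all of step 2 and value of joint wing_a between -0.19 and 0.19 rad and value of joint panel_b below 0.012 rad and value of joint wing_b above 1.15 rad); the arm keeps its last pose, push and grip.
It fails at once if the panel is pressed with more than 45 N (contact force between the fingers and plate_a above 45 N and value of joint panel_a below 0.012 rad).
It fails at once if the shut instrument is touched (contact force between any of the fingers, the arm and unit_b above 2 N).
It fails at once if a bystander is disturbed (distance of any of spool, driver, flux from where it was at the start of the episode above 0.02 m).
It also fails if it takes over 45 s, if anything falls off the work surface, if the arm or the gripper's body presses on something with over 40 N, if the wrist force passes 120 N, or if a joint passes its speed limit or range.

## Robot

A 6-joint arm with a two-finger parallel gripper is mounted at the origin on the work surface. World frame = base frame: x ahead of the robot, y to its left, z up, the work surface at z = 0. Lengths are in m, angles in degrees, forces in N, time in s.
With the tool pointing down it reaches from about 0.25 to 0.725 m from the base axis. Payload 9.7 kg.
Tool frame: the origin (TCP) lies midway between the tips of the shut fingers; the grasp point (between the pads) lies 19 mm behind it (bot.pinch_z is the distance from the TCP to the grasp point, in m); z points along the fingers, y is the line along which they close (so a half turn about z gives the same grasp; the last joint's range is limited). The gripper opens to 85 mm and grips with 20 to 120 N. Pads are 22 mm wide; open, the fingers measure 114 mm over their backs; the gripper's body (76 mm by 85 mm) begins 54 mm behind the grasp point. The pads swing forward as they close: fully open they stand 13 mm farther back than shut.
Start: joints at [-63.541, 4.979, 10.078, 95.1, 0, 90], TCP at [0.245, -0.492, 0.194] pointing down, gripper open.
Joint ranges: [-179.16, 179.16], [-48.56, 103.87], [-65.8, 70.77], [-126.05, 130.52], [-82.76, 87.17], [-180, 180]. Speed limits (degrees/s): [127.2, 127.2, 147.25, 180, 180, 180].

## Interface

Orientations are given as [roll, pitch, yaw] about the fixed x, y, z axes, in that order (R = Rz(yaw) Ry(pitch) Rx(roll)).
In Python, from workcell import sensors, camera, ticket, bot gives the robot as it stands.
- The arm moves only by the shell command python3 -m handwheel 'ROWS' [FORCE]. ROWS is a JSON object of lists of equal length, an entry for each row: "gripper": the opening, from -1 (shut) to 1 (fully open); "slide": the shift along the tool's x, y, z in mm, a list of three; "yaw": the turn about the tool's z in rad. A call has 1 to 8 rows; each row shifts and turns the commanded pose from where the row before left it, along the tool's axes as they then stand; what a row does not reach is not made up. A row lasts 1/12 s, in which the tool goes at most 41.7 mm and 7.16 degrees, less where a joint would pass 70% of its speed; a pose out of reach is approached as far as the arm can. A call is refused whole if a number of a shift passes 41.7 or a number of a turn 0.125, either way. A call with a gripper value outside its range is refused whole. The fingers move at their own pace and stop on an object; FORCE is the grip in N (left out, the last holds). Time passes only in rows, so rows that do not move let the fingers close. It gives the time, the measured TCP pose, the force, the opening and the grip force at its end, in the units of the state.
- sensors.get_obs(): the state, without advancing time (a new reading comes with each control period).
- camera(name): name is "scene" or "side" or "wrist"; returns a dict with "img" (384x512x3 uint8, red, green, blue), "fx", "fy", "cx", "cy" (pixels), "R" (3x3) and "t" (3): a world point X has camera coordinates R X + t. Camera axes: x right, y down, z forward; pixel columns grow to the right and rows downward; lengths in m; the calibration is good to about 2 mm. A picture is of the moment at which its call begins. There is no depth.
- ticket.job_done(): hands the job in; it is judged then, once.
The state is a dict: "time": time; "q": joint angles; "qd": joint speeds; "joint_efforts": joint torques, N m; "ee_pos": TCP position; "tcp_rot": TCP orientation; "wrist_force": force on the tool from outside, world axes, zero at the start; "torque": the same for the moment, N m; "opening": finger opening in m; "grasp_force": force on a finger pad.
Only numpy, scipy, OpenCV 4.12 (cv2) and the standard library are available. Lean on these libraries where they do the work, as an engineer would, in place of code of your own. Each camera call takes 0.05 s, during which the arm holds its last target. There are 200 camera calls.

## Working session

There is one attempt and no reset: what is moved stays moved. The work goes in short steps, Python scripts to look and compute and a shell command to move; the robot and the scene stay as the last step left them, time stands still between calls to the robot, and variables do not carry over. Pictures are saved under pics/ and viewed, at most 11 in all, crops included, and the job is handed in when it is done.

```bash
mkdir -p pics
python3 - <<'E'
from workcell import sensors, camera
import cv2
o=sensors.get_obs(); print({k:o[k] for k in('time','ee_pos','tcp_rot','opening')})
for n in('scene','side','wrist'):
    c=camera(n); cv2.imwrite(f'pics/{n}0.png',cv2.cvtColor(c['img'],cv2.COLOR_RGB2BGR)); print(n,c['fx'],c['cx'],c['cy'],c['R'],c['t'])
E
```

```text
{'time': 0.0, 'ee_pos': array([ 0.24493957, -0.49212891,  0.19296819]), 'tcp_rot': array([-1.79921984e+02, -1.63276638e-03,  2.64589164e+01]), 'opening': 0.08573336835261468}
scene 472.80617105925097 258.4799524849171 192.43228259014094 [[-0.02702849  0.99953616  0.01403272]
 [ 0.61526757  0.02769802 -0.7878316 ]
 [-0.78785485 -0.01266002 -0.61573083]] [ 0.02385955 -0.29154221  1.94806696]
side 453.58671697572817 252.8819363047462 190.607574281116 [[-0.95940889 -0.28166644 -0.01409264]
 [-0.13115328  0.48985533 -0.86188199]
 [ 0.24966659 -0.82504895 -0.50691303]] [0.57159471 0.14930355 1.27955312]
wrist 335.8056973944956 255.47846568006673 191.51890681388073 [[ 4.44584287e-01 -8.95736521e-01 -9.47170322e-04]
 [-8.54137832e-01 -4.24255482e-01  3.00758792e-01]
 [-2.69802476e-01 -1.32903619e-01 -9.53699770e-01]] [-0.54938929 -0.03909326  0.37994017]
```

View pics/scene0.png

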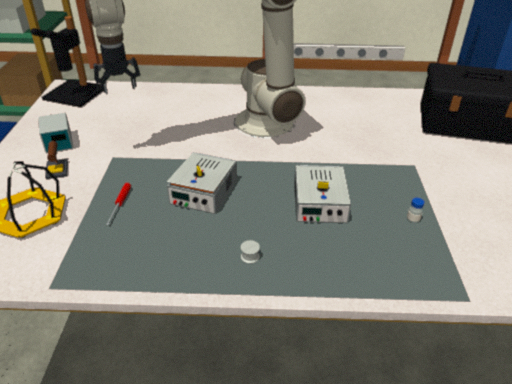

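View pics/side0.png

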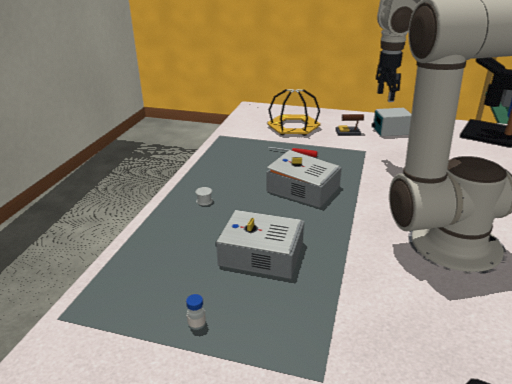

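The scene view shows the left unit near (203,182) with a slanted bar at (199,171), apparently proud. The right unit is at (322,193) with its bar across. I'll zoom in on both.

Run:
```python
import cv2,numpy as np
s=cv2.imread('pics/scene0.png');d=cv2.imread('pics/side0.png')
a=cv2.resize(s[145:220,160:245],None,fx=4.5,fy=4.5,interpolation=cv2.INTER_CUBIC)
b=cv2.resize(d[145:210,260:345],None,fx=4.5,fy=4.5,interpolation=cv2.INTER_CUBIC)
m=np.zeros((max(a.shape[0],b.shape[0]),a.shape[1]+b.shape[1],3),np.uint8);m[:a.shape[0],:a.shape[1]]=a;m[:b.shape[0],a.shape[1]:]=b
cv2.imwrite('pics/crop1.png',m)
```

```text
(no output)
```

View pics/crop1.png

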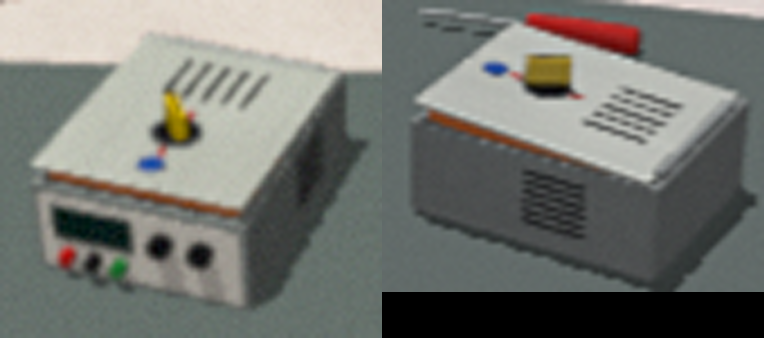

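The crops show that the left unit (A) is proud: its orange gasket is visible, with the blue spot at scene (193.6,181.2) and side (285,160). I'll fit the pose from the spot and the plate corners.

```bash
cat > h.py <<'E'
import numpy as np
from workcell import sensors,camera
def ray(c,u,v):
    d=np.array([(u-c['cx'])/c['fx'],(v-c['cy'])/c['fy'],1]);R=np.array(c['R']);return -R.T@c['t'],R.T@d
def atz(c,u,v,z):
    o,d=ray(c,u,v);return o+d*(z-o[2])/d[2]
def proj(c,X):
    p=np.array(c['R'])@X+c['t'];return np.array([c['fx']*p[0]/p[2]+c['cx'],c['fy']*p[1]/p[2]+c['cy']])
def model(p,P,ang=0.07): # P in unit frame with z height, rotates about hinge
    x,y,yaw=p[:3]; P=np.array(P,float); h=np.array([-.092,0,.077]); q=P-h
    q=np.array([q[0]*np.cos(ang)-q[2]*np.sin(ang),q[1],q[0]*np.sin(ang)+q[2]*np.cos(ang)])+h
    return np.array([x+q[0]*np.cos(yaw)-q[1]*np.sin(yaw),y+q[0]*np.sin(yaw)+q[1]*np.cos(yaw),q[2]])
E
python3 - <<'E'
from h import *
from scipy.optimize import least_squares
s=camera('scene');d=camera('side')
S=lambda u,v:(160+u/4.5-.4,145+v/4.5-.4)
D=lambda u,v:(260+(u-382)/4.5-.4,145+v/4.5-.4)
xf,xb,zt=.1,-.092,.079
obs=[(s,S(151,163),(.074,0,.079)),(d,D(495,68),(.074,0,.079)),
(s,S(32,165),(xf,-.078,zt)),(s,S(242,213),(xf,.078,zt)),(s,S(345,72),(xb,.078,zt)),(s,S(148,36),(xb,-.078,zt)),
(d,D(414,102),(xf,.078,zt)),(d,D(657,182),(xb,.078,zt)),(d,D(520,22),(xf,-.078,zt))]
f=lambda p:np.concatenate([proj(c,model(p,P,p[3]))-uv for c,uv,P in obs])
r=least_squares(f,[.35,-.15,-.3,.07],loss='soft_l1');p=r.x
print(p,f(p).reshape(-1,2).round(1).tolist())
print('wing',model(p,(.03,0,.104),p[3]),'spot',model(p,(.074,0,.079),p[3]))
E
```

```text
[ 0.47160074 -0.19226642 -0.28716955  0.0614287 ] [[0.1, 0.6], [0.5, 0.7], [-0.0, -0.4], [0.0, -1.0], [-0.9, -0.1], [0.0, -0.6], [0.1, -0.1], [-1.4, 0.2], [-0.6, 0.3]]
wing [ 0.49856188 -0.20022893  0.11143866] spot [ 0.54215236 -0.21310264  0.08918698]
```

```bash
python3 -m handwheel '{"gripper":[1,1,1,1,1,1,1,1],"slide":[[38,-16,0],[38,-16,0],[38,-16,0],[38,-16,0],[38,-16,0],[38,-16,0],[38,-16,0],[38,-16,0]],"yaw":[0,0,0,0,0,0,0,0]}' 60
python3 - <<'E'
from h import *
import cv2
c=camera('wrist');cv2.imwrite('pics/w1.png',cv2.cvtColor(c['img'],cv2.COLOR_RGB2BGR))
o=sensors.get_obs();print(o['time'],o['ee_pos'],o['tcp_rot'])
p=[.4716,-.1923,-.2872]
print(proj(c,model(p,(.03,0,.104),.065)),proj(c,model(p,(.074,0,.079),.065)))
E
```

```text
time: 0.92
ee_pos: [0.4611, -0.2405, 0.1938]
tcp_rot: [180.0, -0.0, 26.5]
wrist_force: [1.4, -0.6, -0.2]
opening: 0.0856
grasp_force: 0.0
0.9667 [ 0.46490728 -0.23576163  0.19330955] [-1.79928204e+02 -1.38125229e-01  2.66851269e+01]
[230.24308732 119.82295679] [269.93132281  74.71288087]
```

View pics/w1.png

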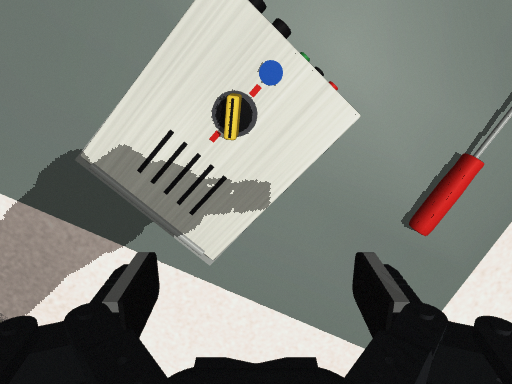

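The wrist view shows the bar with its black line from about (234,97) to (231,137), red marks at (255,90) and (215,136), and the blue spot at (270.5,73).

Run:
```python
from h import *
import cv2
c=camera('wrist');im=c['img']
hsv=cv2.cvtColor(im,cv2.COLOR_RGB2HSV)
roi=np.zeros(im.shape[:2],np.uint8);roi[50:160,190:300]=1
m=(cv2.inRange(hsv,(20,100,60),(35,255,255))>0)&(roi>0)
def cen(mm): v,u=np.nonzero(mm);return u.mean(),v.mean(),len(u)
b=(cv2.inRange(hsv,(105,120,60),(130,255,255))>0)&(roi>0)
bu=cen(b);yu=cen(m);print('blue',bu,'yel',yu)
B=atz(c,bu[0],bu[1],.0895);W=atz(c,232.5,116.5,.1118)
e1=atz(c,234,97,.1118);e2=atz(c,231,137,.1118);d=e1-e2
pts=np.argwhere(m)[:,::-1].astype(np.float32)
wp=np.array([atz(c,*q,.1118)[:2] for q in pts],np.float32)
print('yellow rect',cv2.minAreaRect(wp*1000))
print('spot',B,'wing',W,'bar dir deg',np.degrees(np.arctan2(d[1],d[0])),np.linalg.norm(d))
d2=B-W;print('unit yaw from spot-wing',np.degrees(np.arctan2(d2[1],d2[0])),np.linalg.norm(d2))
o=sensors.get_obs();print(o['ee_pos'],o['tcp_rot'])
r1=atz(c,255,90,.087);r2=atz(c,215,136,.084);d=r1-r2;print('red yaw',np.degrees(np.arctan2(d[1],d[0])),(r1+r2)/2)
```

```text
blue (np.float64(274.19139784946236), np.float64(80.09462365591398), 465) yel (np.float64(236.08665511265164), np.float64(122.98786828422877), 577)
yellow rect ((501.40869140625, -200.3462677001953), (35.33504867553711, 11.143474578857422), 20.00247573852539)
spot [ 0.54383058 -0.21272262  0.0895    ] wing [ 0.50524555 -0.19559293  0.1118    ] bar dir deg 21.0849502443632 0.030138228724351377
unit yaw from spot-wing -23.93867224076535 0.04774433133660034
[ 0.46300775 -0.23820018  0.19326708] [-1.79950480e+02 -4.53507469e-02  2.67886388e+01]
red yaw -15.625256045502487 [ 0.50540038 -0.19544413  0.0855    ]
```

```bash
python3 -m handwheel '{"gripper":[1,1,1,1,1,1,1],"slide":[[27.5,-9.8,0],[27.5,-9.7,0],[0,0,0],[0,0,20],[0,0,20],[0,0,0],[0,0,0]],"yaw":[0,0,0.113,0,0,0,0]}'
python3 - <<'E'
from h import *
import cv2
c=camera('wrist');cv2.imwrite('pics/w2.png',cv2.cvtColor(c['img'],cv2.COLOR_RGB2BGR))
o=sensors.get_obs();print(o['time'],o['ee_pos'],o['tcp_rot'])
hsv=cv2.cvtColor(c['img'],cv2.COLOR_RGB2HSV);m=cv2.inRange(hsv,(20,100,60),(35,255,255))
pts=np.argwhere(m)[:,::-1]
wp=np.array([atz(c,*q,.1118)[:2] for q in pts]);wp=wp[np.linalg.norm(wp-[.5,-.2],axis=1)<.03]
print(cv2.minAreaRect((wp*1000).astype(np.float32)))
E
```

```text
time: 1.6
ee_pos: [0.4999, -0.2004, 0.1531]
tcp_rot: [-179.9, 0.1, 20.0]
wrist_force: [1.5, 0.1, 1.0]
opening: 0.0853
grasp_force: 0.0
1.65 [ 0.50046731 -0.20061603  0.15427892] [-1.79995180e+02  8.33694677e-03  1.99665001e+01]
((503.140380859375, -199.4097442626953), (38.1080207824707, 9.674886703491211), 19.57689094543457)
```

View pics/w2.png

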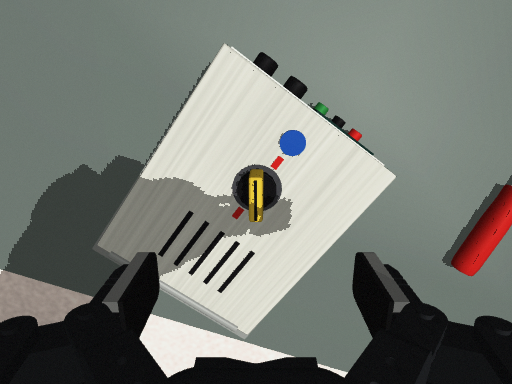

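The bar is centred at (256,195) between the fingers and parallel to the pads. Next I descend and grip.

```bash
python3 -m handwheel '{"gripper":[1,1,1,-1,-1,-1,-1,-1],"slide":[[0,0,20],[0,0,20],[0,0,15],[0,0,0],[0,0,0],[0,0,0],[0,0,0],[0,0,0]],"yaw":[0,0,0,0,0,0,0,0]}' 60; python3 -m handwheel '{"gripper":[-1,-1,-1,-1],"slide":[[0,0,0],[0,0,0],[0,0,0],[0,0,0]],"yaw":[0,0,0,0]}'
```

```text
time: 2.32
ee_pos: [0.5013, -0.2007, 0.1001]
tcp_rot: [179.9, -0.1, 20.0]
wrist_force: [-0.1, 0.3, -0.6]
opening: 0.0253
grasp_force: 0.0
time: 2.65
ee_pos: [0.5007, -0.2004, 0.0987]
tcp_rot: [-180.0, 0.0, 20.0]
wrist_force: [0.2, -0.2, -0.4]
opening: 0.0003
grasp_force: 0.0
```

Run:
```python
from h import *
import cv2
o=sensors.get_obs();print(o['time'],o['ee_pos'],o['tcp_rot'],o['opening'],o['grasp_force'])
im=[]
for n,(y,x) in (('side',(100,230)),('scene',(100,130))):
    c=camera(n);i=cv2.cvtColor(c['img'],cv2.COLOR_RGB2BGR)[y:y+130,x:x+130];im.append(cv2.resize(i,None,fx=3,fy=3,interpolation=cv2.INTER_CUBIC))
c=camera('wrist');w=cv2.cvtColor(c['img'],cv2.COLOR_RGB2BGR)
cv2.imwrite('pics/c3.png',np.hstack(im));cv2.imwrite('pics/w3.png',w)
```

```text
2.65 [ 0.50073349 -0.20035748  0.09872195] [-1.79999610e+02  2.58491659e-03  1.99878123e+01] 0.00034650102656373643 0.0
```

View pics/c3.png

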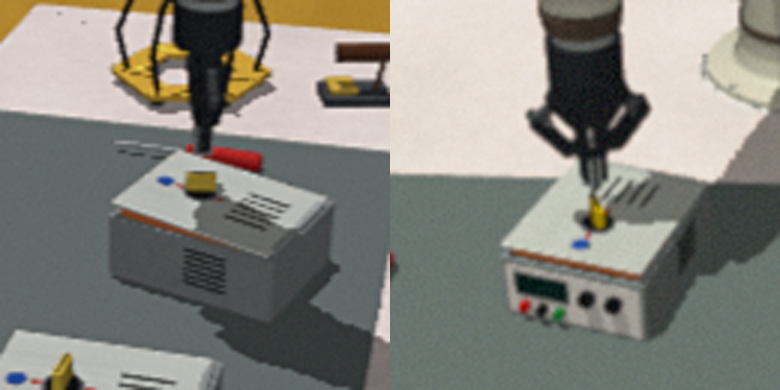

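View pics/w3.png

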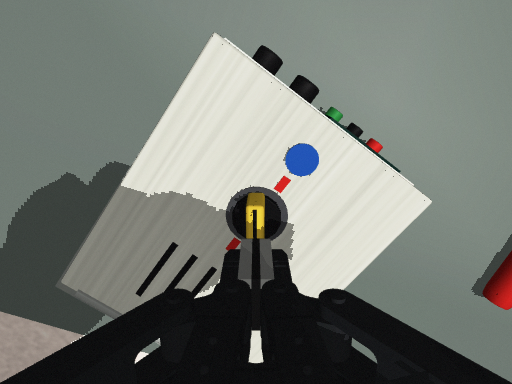

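The fingertips sit above the bar and a little back from it, at about side (297.7,150.5) and scene (198.7,162). The TCP reading and the pictures disagree, so I'll triangulate.

Run:
```python
from h import *
s=camera('scene');d=camera('side');w=camera('wrist')
T=np.array(sensors.get_obs()['ee_pos'])
for n,c in(('s',s),('d',d),('w',w)):print(n,proj(c,T),proj(c,np.array([.5005,-.2,.112])))
def tri(a,b):
    A=[];B=[]
    for c,u,v in(a,b):
        o,k=ray(c,u,v);k/=np.linalg.norm(k);M=np.eye(3)-np.outer(k,k);A.append(M);B.append(M@o)
    X,r,_,_=np.linalg.lstsq(np.vstack(A),np.hstack(B),rcond=None);return X,r
print('tip sd',tri((s,198.7,162.3),(d,297.7,150.3)))
print('wingtop sd',tri((s,130+(596-390)/3,100+200/3),(d,230+202/3,100+175/3)))
for c in(s,d,w):print('campos',-np.array(c['R']).T@c['t'])
```

```text
s [198.86116737 171.33154395] [198.7150071  167.83456315]
d [296.53205915 160.90380011] [296.70864795 157.37280836]
w [255.67634339 223.441645  ] [254.93589295 233.18095378]
tip sd (array([ 0.49960665, -0.19991927,  0.13553775]), array([1.60831912e-05]))
wingtop sd (array([ 0.49687925, -0.19955152,  0.11133692]), array([1.1610569e-05]))
campos [1.71481537 0.00888923 0.9694639 ]
campos [0.24851303 1.14355586 0.78535947]
campos [ 0.57247384 -0.1741915   0.27917879]
```

Run:
```python
from h import *
from workcell import bot
print({k:getattr(bot,k) for k in dir(bot) if not k.startswith('_') and not callable(getattr(bot,k))})
w=camera('wrist');o=sensors.get_obs();print(o['time'],o['q'],o['ee_pos'])
for z in(.0987,.112,.125,.1355,.145):print(z,proj(w,np.array([.5005,-.2003,z])))
```

```text
{'pinch_z': 0.0187}
3.0 [-2.18085493e+01  2.65991844e+00 -2.87554413e+00  8.44708336e+01
 -1.76146351e-03  1.38203462e+02] [ 0.50070579 -0.20036538  0.09863464]
0.0987 [255.44592544 223.75120235]
0.112 [255.44866059 233.35393309]
0.125 [255.45172833 244.12432767]
0.1355 [255.45455306 254.0415785 ]
0.145 [255.45743161 264.14775908]
```

The pictures place the true fingertips about 37 mm above the reported TCP, so the reported z does not describe the real tip. I'll trust the images, open, descend in steps and watch the force.

```bash
python3 -m handwheel '{"gripper":[1,1,1,1,1,1,1,1],"slide":[[0,0,0],[0,0,0],[0,0,0],[0,0,0],[0,0,0],[0,0,10],[0,0,10],[0,0,0]],"yaw":[0,0,0,0,0,0,0,0]}'; python3 -m handwheel '{"gripper":[1,1,1,1],"slide":[[0,0,5],[0,0,5],[0,0,0],[0,0,0]],"yaw":[0,0,0,0]}'; python3 -m handwheel '{"gripper":[-1,-1,-1,-1,-1,-1,-1,-1],"slide":[[0,0,0],[0,0,0],[0,0,0],[0,0,0],[0,0,0],[0,0,0],[0,0,0],[0,0,0]],"yaw":[0,0,0,0,0,0,0,0]}' 30; python3 -c "
from h import *
import cv2
c=camera('side');cv2.imwrite('pics/c4.png',cv2.resize(cv2.cvtColor(c['img'],cv2.COLOR_RGB2BGR)[110:230,230:360],None,fx=4,fy=4))"
```

```text
time: 3.67
ee_pos: [0.4996, -0.1999, 0.0758]
tcp_rot: [-179.9, 0.1, 20.0]
wrist_force: [-0.1, 0.2, -0.6]
opening: 0.0851
grasp_force: 0.0
time: 4.0
ee_pos: [0.5006, -0.2003, 0.0684]
tcp_rot: [-180.0, 0.0, 20.0]
wrist_force: [-0.5, -0.4, 0.4]
opening: 0.0857
grasp_force: 0.0
time: 4.67
ee_pos: [0.5007, -0.2001, 0.0688]
tcp_rot: [-180.0, -0.0, 20.0]
wrist_force: [-1.0, 2.8, 0.4]
opening: 0.0089
grasp_force: 32.6
```

View pics/c4.png

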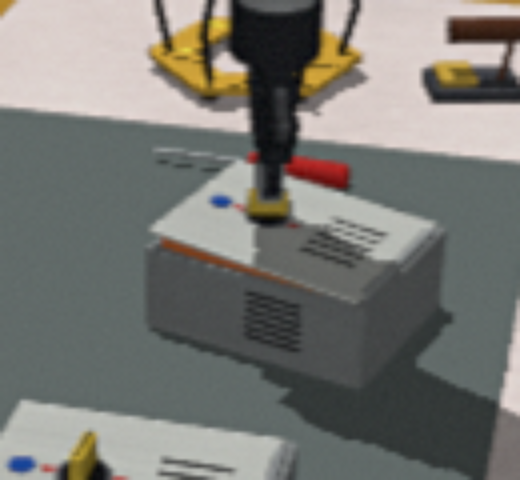

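The side view shows the fingertips holding the bar's top at (268,205) and the panel still proud. The opening is 9 mm, which fits a 10 mm bar. Next I turn it clockwise.

```bash
python3 -m handwheel '{"gripper":[-1,-1,-1,-1,-1,-1,-1,-1],"slide":[[0,0,0],[0,0,0],[0,0,0],[0,0,0],[0,0,0],[0,0,0],[0,0,0],[0,0,0]],"yaw":[0,0.1,0.1,0.11,0.11,0.11,0.11,0]}' 50;python3 -m handwheel '{"gripper":[-1,-1,-1],"slide":[[0,0,0],[0,0,0],[0,0,0]],"yaw":[0,0,0]}'; python3 -m handwheel '{"gripper":[1,1,1,1,1,1],"slide":[[0,0,0],[0,0,0],[0,0,0],[0,0,0],[0,0,-30],[0,0,-30]],"yaw":[0,0,0,0,0,0]}'; python3 -m handwheel '{"gripper":[1,1,1],"slide":[[0,0,0],[0,0,0],[0,0,0]],"yaw":[0,0,0]}'
python3 - <<'E'
from h import *
import cv2
c=camera('wrist');cv2.imwrite('pics/w5.png',cv2.cvtColor(c['img'],cv2.COLOR_RGB2BGR))
hsv=cv2.cvtColor(c['img'],cv2.COLOR_RGB2HSV)
def W(lo,hi,z,r,ctr):
    pts=np.argwhere(cv2.inRange(hsv,lo,hi))[:,::-1]
    wp=np.array([atz(c,*q,z)[:2] for q in pts]);return wp[np.linalg.norm(wp-ctr,axis=1)<r]
print(cv2.minAreaRect((W((20,100,60),(35,255,255),.1118,.03,[.5,-.2])*1000).astype(np.float32)))
print('spot',W((105,120,60),(130,255,255),.0895,.02,[.543,-.213]).mean(0))
E
```

```text
time: 5.38
ee_pos: [0.5008, -0.2, 0.0687]
tcp_rot: [-180.0, 0.0, -17.0]
wrist_force: [-0.8, 4.1, 1.1]
opening: 0.0076
grasp_force: 53.0
time: 5.63
ee_pos: [0.5008, -0.2, 0.0687]
tcp_rot: [-180.0, 0.0, -16.5]
wrist_force: [0.0, 5.3, 1.7]
opening: 0.0076
grasp_force: 53.0
time: 6.13
ee_pos: [0.4995, -0.2001, 0.1277]
tcp_rot: [180.0, 0.2, -16.7]
wrist_force: [1.3, -0.5, 1.1]
opening: 0.0789
grasp_force: 0.0
time: 6.38
ee_pos: [0.5007, -0.2005, 0.1283]
tcp_rot: [180.0, 0.0, -16.7]
wrist_force: [0.3, -0.5, -1.4]
opening: 0.0854
grasp_force: 0.0
((503.7354736328125, -200.91116333007812), (9.592227935791016, 38.66669464111328), 73.59939575195312)
spot [ 0.54354148 -0.2125845 ]
```

View pics/w5.png

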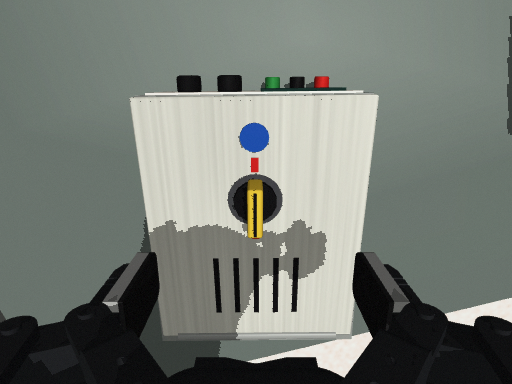

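The bar at (255,210) now lines up with the red mark and the blue spot at (254,137), and its measured angle is within 1° of the housing axis. Next I shut the fingers and go over the spot.

```bash
python3 -m handwheel '{"gripper":[-1,-1,-1,-1,-1,-1,-1,-1],"slide":[[22,0,0],[22.5,0,0],[0,0,0],[0,0,0],[0,0,0],[0,0,0],[0,0,0],[0,0,0]],"yaw":[0,0,0,0,0,0,0,0]}' 40;python3 -m handwheel '{"gripper":[-1,-1,-1,-1,-1,-1,-1,-1],"slide":[[0,0,20],[0,0,20],[0,0,20],[0,0,5],[0,0,0],[0,0,0],[0,0,0],[0,0,0]],"yaw":[0,0,0,0,0,0,0,0]}'
python3 -c "
from h import *
import cv2
a=[cv2.resize(cv2.cvtColor(camera(n)['img'],cv2.COLOR_RGB2BGR)[y:y+120,x:x+120],None,fx=3,fy=3) for n,y,x in(('side',110,230),('scene',110,140))]
cv2.imwrite('pics/c6.png',np.hstack(a));print(sensors.get_obs()['wrist_force'])"
```

```text
time: 7.1
ee_pos: [0.543, -0.2131, 0.1289]
tcp_rot: [180.0, -0.0, -16.7]
wrist_force: [0.7, 0.1, -0.6]
opening: 0.0003
grasp_force: 0.0
time: 7.77
ee_pos: [0.5441, -0.2134, 0.0652]
tcp_rot: [180.0, -0.1, -16.7]
wrist_force: [0.4, -0.1, 0.0]
opening: -0.0001
grasp_force: 0.0
[ 0.00111646 -0.04099345  0.30357761]
```

View pics/c6.png

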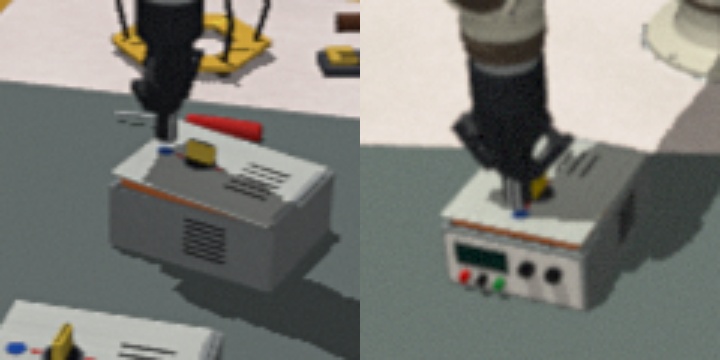

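The closed tips are about 1 cm above the blue spot, at side (167,140) and scene (515,207). I'll press down slowly now.

```bash
python3 -m handwheel '{"gripper":[-1,-1,-1,-1,-1,-1,-1],"slide":[[0,0,3],[0,0,3],[0,0,3],[0,0,3],[0,0,0],[0,0,0],[0,0,0]],"yaw":[0,0,0,0,0,0,0]}';python3 -m handwheel '{"gripper":[-1,-1,-1,-1,-1,-1],"slide":[[0,0,2],[0,0,2],[0,0,0],[0,0,0],[0,0,0],[0,0,0]],"yaw":[0,0,0,0,0,0]}'
```

```text
time: 8.45
ee_pos: [0.5434, -0.2132, 0.0519]
tcp_rot: [-180.0, -0.0, -16.7]
wrist_force: [0.0, -0.3, 1.9]
opening: -0.0001
grasp_force: 1.0
time: 8.95
ee_pos: [0.5436, -0.2132, 0.0479]
tcp_rot: [180.0, -0.0, -16.7]
wrist_force: [1.0, 0.6, 3.8]
opening: 0.0001
grasp_force: 1.9
```

```bash
python3 -m handwheel '{"gripper":[-1,-1,-1,-1,-1,-1],"slide":[[0,0,1.5],[0,0,1.5],[0,0,1],[0,0,0],[0,0,0],[0,0,0]],"yaw":[0,0,0,0,0,0]}';python3 -m handwheel '{"gripper":[-1,-1,-1,-1,-1],"slide":[[0,0,1],[0,0,0.5],[0,0,0],[0,0,0],[0,0,0]],"yaw":[0,0,0,0,0]}';python3 -m handwheel '{"gripper":[-1,-1,-1,-1],"slide":[[0,0,0.5],[0,0,0],[0,0,0],[0,0,0]],"yaw":[0,0,0,0]}'
```

```text
time: 9.45
ee_pos: [0.5437, -0.2133, 0.0439]
tcp_rot: [-180.0, -0.1, -16.7]
wrist_force: [2.0, -1.0, 6.8]
opening: -0.0001
grasp_force: 2.8
time: 9.87
ee_pos: [0.5438, -0.2133, 0.0425]
tcp_rot: [-180.0, -0.1, -16.7]
wrist_force: [2.3, 0.2, 6.3]
opening: 0.0001
grasp_force: 3.1
time: 10.2
ee_pos: [0.5438, -0.2133, 0.0421]
tcp_rot: [180.0, -0.1, -16.7]
wrist_force: [2.5, 0.5, 6.2]
opening: -0.0001
grasp_force: 3.3
```

```bash
python3 -m handwheel '{"gripper":[-1,-1,-1,-1],"slide":[[0,0,0.7],[0,0,0],[0,0,0],[0,0,0]],"yaw":[0,0,0,0]}';python3 -m handwheel '{"gripper":[-1,-1,-1,-1],"slide":[[0,0,0.5],[0,0,0],[0,0,0],[0,0,0]],"yaw":[0,0,0,0]}';python3 -m handwheel '{"gripper":[-1,-1,-1,-1],"slide":[[0,0,0.4],[0,0,0],[0,0,0],[0,0,0]],"yaw":[0,0,0,0]}'
```

```text
time: 10.53
ee_pos: [0.5438, -0.2133, 0.0415]
tcp_rot: [180.0, -0.1, -16.7]
wrist_force: [1.8, -0.5, 7.5]
opening: -0.0001
grasp_force: 3.5
time: 10.87
ee_pos: [0.5439, -0.2133, 0.0414]
tcp_rot: [180.0, -0.1, -16.7]
wrist_force: [1.4, 0.4, 9.3]
opening: -0.0001
grasp_force: 5.1
time: 11.2
ee_pos: [0.5439, -0.2133, 0.0414]
tcp_rot: [180.0, -0.1, -16.7]
wrist_force: [-0.8, 1.1, 11.9]
opening: -0.0001
grasp_force: 6.4
```

The tip stopped moving at z = 0.0414 while the force kept rising, which is the hard stop, about 11 mm below first contact. I'll add a little push and let it settle.

```bash
python3 -m handwheel '{"gripper":[-1,-1,-1,-1,-1,-1,-1,-1],"slide":[[0,0,0.4],[0,0,0],[0,0,0],[0,0,0],[0,0,0],[0,0,0],[0,0,0],[0,0,0]],"yaw":[0,0,0,0,0,0,0,0]}'
python3 -c "
from h import *
import cv2
a=[cv2.resize(cv2.cvtColor(camera(n)['img'],cv2.COLOR_RGB2BGR)[y:y+120,x:x+120],None,fx=3,fy=3) for n,y,x in(('side',110,230),('scene',110,140))]
cv2.imwrite('pics/c7.png',np.hstack(a));print(sensors.get_obs()['wrist_force'])"
```

```text
time: 11.87
ee_pos: [0.5439, -0.2133, 0.0414]
tcp_rot: [180.0, -0.1, -16.7]
wrist_force: [-1.4, 0.9, 15.6]
opening: -0.0
grasp_force: 7.7
[-1.74499538  0.79421879 16.07807297]
```

View pics/c7.png

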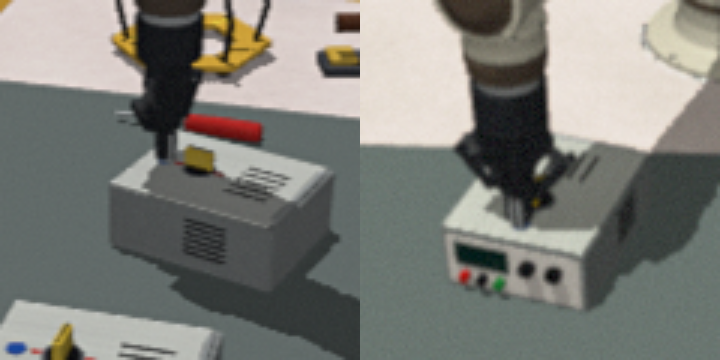

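The orange gasket is hidden in both views, the panel is flush, and the tips hold the spot at side (168,160) with about 16 N.

```bash
python3 -c "
from workcell import ticket
print(ticket.job_done())"
```

```text
the job is handed in; nothing more can be done
None
```

I turned A's fastener to within about 1° of the red marks while the panel stood proud, then pressed the panel flush and handed the job in at about 12 s, still holding it at about 16 N; no verdict was returned. My moves stayed clear of B and the loose items; the TCP height reading ran about 37 mm low, so I set heights from the pictures and contact.

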